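Hang the rinsed olive basket on its peg

TASK

Lift the olive basket by its orange tab straight up out of its draining cradle, keeping it level so that it neither swings nor catches in the notches. Then hang it by the eye of the tab on the free peg of the green stand and let go, so that it hangs upright and still. Do not disturb the spatula on the blue stand, the jar or the bowl.

Things in the scene. Friction and masses are not known exactly. Their poses are not given: they have to be found in the camera images.
- cradle: Fixed draining cradle: white drip tray 136 x 170 mm, two upright steel cheeks 10 mm thick at y = +58 and -58 mm. Each has an open-topped slot 16 mm wide (along x), floor 90 mm up, flared mouth 112 mm up; the basket's two side pins rest in them, pin axis along y. Origin: centre of the underside, on the counter.
- basket_eye (a point): Centre of the 28 mm round eye in the basket's orange tab; x = the eye's axis, z up. Rigid basket, 0.2-0.45 kg, 180 mm tall: steel cup 84 mm across, 70 high, underside 120 mm below this point; two pins (10 mm thick, along y, ends 70 mm from the middle) 54 mm below it, on which it swings freely in the cradle; thin bail rods up to the tab. At the start its x axis is parallel to the cradle's.
- basket_tab (a point): Where to pinch the upright orange tab from above: 40 mm above the eye's centre, 20 mm below the tab's top edge. The tab is 8 mm thick (along x: close the fingers so), 46 mm wide (y), 80 mm tall, from 20 mm below the eye's centre to 60 mm above it. Same axes as basket_eye.
- green_stand: Fixed green stand whose free peg is to be used. Base plate 130 x 100 x 10 mm; green post 22 x 30 mm, 196 mm tall, centred at x = +30 mm, y = 0. Origin: on the counter under the base. The peg leaves the post towards the stand's -x, level.
- green_stand_peg (a point): Point on the green stand's peg axis, 190 mm above the counter, 54 mm in front of the post's face: a good place for the tab. x points along the peg towards the post, z up. The peg is a level steel rod 10 mm thick with a 15 mm ball at its free end, centred 50 mm from this point along -x. The post's top is 6 mm above the peg's axis.
- blue_stand: Fixed blue stand, same shape and axes as the green one; its peg, 190 mm up, carries the spatula. Not to be used.
- spatula: Loose slotted spatula with a black handle hanging on the blue stand's peg, 60 mm wide, 6 mm thick; origin at the centre of its eye, its blade ends 143 mm lower. Leave alone.
- jar_mid (a point): Middle, half-way up, of a loose green glass jar with red lid, 70 mm across and 95 mm tall. Leave alone.
- bowl_mid (a point): Middle, half-way up, of a loose small white bowl, 90 mm across and 40 mm tall. Leave alone.
Not all that is in view belongs to the job. What is shaped like the part that bears basket_eye but red or yellow is not meant.

How it is judged (in metres and radians):
On the way:
1. the basket is lifted level (within 0.3 rad), clear above the cradle (z of basket_eye in the frame of cradle above 0.185 m and angle between basket_eye's own z axis and vertical below 0.3 rad and contact force between basket and cradle below 0.1 N), for 0.1 s.
At the end, for the whole second after the job is handed in: The basket hangs by its eye on the green peg, eye centre within 42 mm (to the ball) or 45 mm (to the post) of the peg point, 0 to 14 mm below the peg axis, within 12 mm sideways, within 0.25 rad of upright, carried by the stand, let go, below 0.08 m/s and 0.8 rad/s (x of basket_eye in the frame of green_stand_peg between -0.042 and 0.045 m and y of basket_eye in the frame of green_stand_peg between -0.012 and 0.012 m and z of basket_eye in the frame of green_stand_peg between -0.014 and 0 m and angle between basket_eye's own z axis and vertical below 0.25 rad and contact force between basket and green_stand above 0.8 N and linear speed of basket below 0.08 m/s and angular speed of basket below 0.8 rad/s); the robot touches nothing.
It fails at once if the basket swings or tips more than 0.6 rad (angle between basket_eye's own z axis and vertical above 0.6 rad).
It fails at once if the basket is jammed against the cradle with more than 25 N (contact force between basket and cradle above 25 N).
It fails at once if the spatula is moved more than 30 mm (distance of spatula from where it was at the start of the episode above 0.03 m).
It fails at once if the jar is moved more than 30 mm (distance of jar_mid from where it was at the start of the episode above 0.03 m).
It fails at once if the bowl is moved more than 30 mm (distance of bowl_mid from where it was at the start of the episode above 0.03 m).
It also fails if it takes over 56 s, if anything falls off the work surface, if the arm or the gripper's body presses on something with over 40 N, if the wrist force passes 120 N, or if a joint passes its speed limit or range.

ROBOT

A 6-joint arm with a two-finger parallel gripper is mounted at the origin on the work surface. World frame = base frame: x ahead of the robot, y to its left, z up, the work surface at z = 0. Lengths are in mm, angles in rad, forces in N, time in s.
With the tool pointing down it reaches from about 400 to 925 mm from the base axis. Payload 12.5 kg.
Tool frame: the origin (TCP) lies on the centre line of the jaws, within the pads' length; the fingertips stand 17 mm ahead of it and the grasp point (between the pads) lies 2 mm behind it; z points along the fingers, y is the line along which they close (so a half turn about z gives the same grasp; the last joint's range is limited). The gripper opens to 95 mm and grips with 3 to 60 N. Pads are 20 mm wide; open, the fingers measure 119 mm over their backs; the gripper's body (75 mm by 180 mm) begins 59 mm behind the grasp point.
Start: joints at [-1.309, 0.491, 1.559, -0, 1.092, -0.106], TCP at [224.75, -583.208, 231.661] pointing down, gripper open.
Joint ranges: [-3.1, 3.1], [-0.84, 2.19], [0.05, 2.79], [-1.13, 4.28], [0.06, 2.93], [-2.69, 2.69]. Speed limits (rad/s): [2.22, 2.22, 2.79, 3.14, 3.14, 3.14].

INTERFACE

Orientations are given as [roll, pitch, yaw] about the fixed x, y, z axes, in that order (R = Rz(yaw) Ry(pitch) Rx(roll)).
In Python, from cell import env gives the robot as it stands.
- The arm moves only by the tool drive_tool, never from a script. Its argument "deltas" is text: rows parted by semicolons, each of 4 numbers parted by spaces: the shift along the world's x, y, z normalised to -1 to 1, where 1 is 100 mm, then the turn about the world's z normalised to -1 to 1, where 1 is 180 degrees. A call has 1 to 10 rows; each row shifts and turns the commanded pose from where the row before left it; what a row does not reach is not made up. A row lasts 1/12 s, in which the tool goes at most 41.7 mm and 7.16 degrees, less where a joint would pass 70% of its speed; a pose out of reach is approached as far as the arm can. A call with a number of a shift or a turn outside -1 to 1 is refused whole. A call with a gripper value outside its range is refused whole. "gripper" is the closure, from 0 (fully open) to 1 (shut), set as the call begins (left out, the last holds). The fingers move at their own pace and stop on an object; the grip force is fixed at half the most. Time passes only in rows, so rows that do not move let the fingers close. It gives the time, the measured TCP pose, the force, the opening and the grip force at its end, in the units of the state.
- env.state(): the state, without advancing time (a new reading comes with each control period).
- env.read_camera(name): name is "scene" or "top" or "wrist"; returns (picture, depth): 420x560x3 uint8, red, green, blue; 420x560 float32, mm along the optical axis (not along the pixel's ray), 0 where there is no reading.
- env.camera_params(name): a dict with "mtx" (3x3 intrinsics, pixels), "camera_from_world" (4x4, takes a point from world to camera coordinates); the wrist camera has in their place "mount" (4x4, takes a point from camera to tool coordinates, whose origin is the TCP and whose axes are the flange's). Camera axes: x right, y down, z forward; pixel columns grow to the right and rows downward; lengths in mm; the calibration is good to about 2 mm. A picture is of the moment at which its call begins: read the wrist's pose just before it. camera_params takes no time and is no camera call.
- env.job_done(): hands the job in; it is judged then, once.
The state is a dict: "t": time; "joints": joint angles; "qvel": joint speeds; "tau": joint torques, N m; "eef_pos": TCP position; "tcp_rot": TCP orientation; "ft_force": force on the tool from outside, world axes, zero at the start; "moment": the same for the moment, N m; "opening": opening from 0.0 (shut) to 1.0 (fully open); "grip_force": force on a finger pad.
Only numpy, scipy, OpenCV 4.12 (cv2) and the standard library are available. Lean on these libraries where they do the work, as an engineer would, in place of code of your own. Each camera call takes 0.05 s, during which the arm holds its last target. There are 200 camera calls.

## Working session

There is one attempt and no reset: what is moved stays moved. The work goes in short steps, Python scripts to look and compute and a tool call to move; the robot and the scene stay as the last step left them, time stands still between calls to the robot, and variables do not carry over. Pictures are saved under pics/ and viewed, at most 10 in all, crops included, and the job is handed in when it is done.

Besides the shell and the picture viewer there is one more tool, called as name(argument=value, ...), one argument or row to a line, values as JSON. drive_tool: Moves the arm, as the interface text tells. Its arguments: {"type":"object","properties":{"deltas":{"type":"string"},"gripper":{"type":"number"}},"required":["deltas"]}

```bash
mkdir -p pics
cat > h.py <<'E'
import numpy as np, cv2
from cell import env
def cam(n):
    p=env.camera_params(n); 
    if n=="wrist":
        from scipy.spatial.transform import Rotation as R
        s=env.state(); T=np.eye(4); T[:3,:3]=R.from_euler('xyz',s['tcp_rot']).as_matrix(); T[:3,3]=s['eef_pos']
        W=T@np.array(p['mount'])
    else: W=np.linalg.inv(np.array(p['camera_from_world']))
    im,d=env.read_camera(n); return im,d,np.array(p['mtx']),W
def cloud(d,K,W):
    v,u=np.indices(d.shape); P=np.stack([(u-K[0,2])/K[0,0]*d,(v-K[1,2])/K[1,1]*d,d],-1)
    return P@W[:3,:3].T+W[:3,3]
E
python3 - <<'E'
from h import *
s=env.state(); print(s['eef_pos'],s['tcp_rot'],s['t'])
ims=[]
for n in("scene","top"):
    im,d,K,W=cam(n); np.savez(f"{n}.npz",im=im,d=d,K=K,W=W); cv2.imwrite(f"pics/{n}.png",im[:,:,::-1]); print(n,W[:3,3],W[:3,2])
E
```

```text
[ 224.69442649 -582.97460164  231.06172439] [-3.14050853e+00 -1.05972089e-04  3.67789308e-01] 0.0
scene [1229.29487219  855.6215178   956.16313968] [-0.51636363 -0.59527635 -0.61564167]
top [ 467.66645247   58.0721583  1500.91517612] [ 0.06873487  0.01137073 -0.99757016]
```

View pics/scene.png

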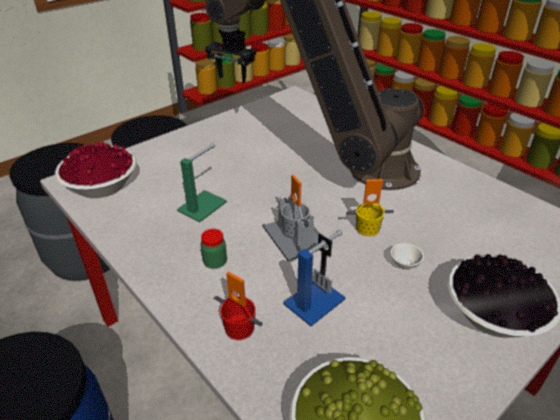

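View pics/top.png

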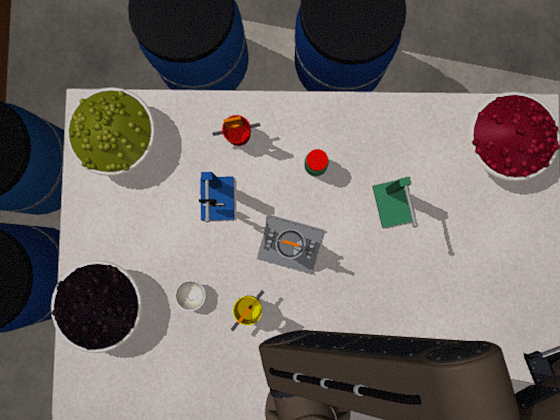

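Scene view: olive basket (steel cup) with orange tab at (295,190) in the cradle, and green stand at (195,185) with its peg pointing toward the robot, ending near (213,147). Top view: tab at (290,243), green post (403,183), peg running to (414,225).

```bash
cat > m.py <<'E'
from h import *
for n,boxes in {"top":{"tab":(275,230,305,256),"green":(370,170,420,232)},"scene":{"tab":(286,172,304,208),"green":(172,140,232,222)}}.items():
    z=np.load(n+".npz"); P=cloud(z['d'],z['K'],z['W']); hsv=cv2.cvtColor(z['im'],cv2.COLOR_RGB2HSV).astype(int); ok=z['d']>0
    for k,(a,b,c,d) in boxes.items():
        S=np.zeros(ok.shape,bool); S[b:d,a:c]=1
        H=hsv[...,0]; st=hsv[...,1]
        m=S&ok&(((H>5)&(H<22)&(st>150)) if k=="tab" else ((H>55)&(H<90)&(st>80)))
        Q=P[m]; print(n,k,len(Q),'z',np.percentile(Q[:,2],[1,50,99]).round(1))
        if k=="tab":
            c0=np.median(Q,0); u,s,vt=np.linalg.svd(Q[:,:2]-Q[:,:2].mean(0),full_matrices=False)
            print(' med',c0.round(1),'mean',Q.mean(0).round(1),'dir',vt[0],s, 'min/max',np.percentile(Q,[1,99],axis=0).round(0).tolist())
        else:
            B=Q[Q[:,2]<25]; r=cv2.minAreaRect(B[:,:2].astype(np.float32)); print(' base',r)
            T=Q[(Q[:,2]>188)]; print(' posttop',len(T),T.mean(0).round(1) if len(T) else 0, cv2.minAreaRect(T[:,:2].astype(np.float32)) if len(T)>4 else 0)
            g=S&ok&(P[...,2]>170)&(P[...,2]<205)&(st<70); G=P[g]
            if len(G)>5:
                l=cv2.fitLine(G[:,:2].astype(np.float32),cv2.DIST_HUBER,0,.01,.01).ravel(); t=(G[:,:2]-l[2:])@l[:2]
                print(' peg',len(G),'line',l,'t',t.min(),t.max(),'z',np.percentile(G[:,2],[5,50,95]), 'ends',l[2:]+l[:2]*t.min(),l[2:]+l[:2]*t.max())
E
python3 m.py
python3 - <<'E'
import cv2
a=cv2.imread('pics/top.png')[160:290,190:430]; b=cv2.imread('pics/scene.png')[130:280,160:360]
import numpy as np
a=cv2.resize(a,(553,300),interpolation=2);b=cv2.resize(b,(400,300),interpolation=2);c=np.zeros((600,553,3),'u1');c[:300]=a;c[300:,:400]=b
cv2.imwrite('pics/crop.png',c)
E
```

```text
top tab 52 z [125.1 209.2 215.3]
 med [482.7  57.7 209.2] mean [482.8  57.2 206.2] dir [0.24865387 0.96859241] [93.50686886 16.23533806] min/max [[475.0, 36.0, 125.0], [492.0, 78.0, 215.0]]
top green 1340 z [  3.1  11.4 198.7]
 base ((608.9154052734375, -245.11546325683594), (129.0669403076172, 90.3578872680664), 13.556097984313965)
 posttop 90 [ 647.7 -239.   195.8] ((648.1587524414062, -239.78915405273438), (21.194807052612305, 30.126609802246094), 21.197982788085938)
 peg 184 line [ 9.7570670e-01  2.1908098e-01  5.8329041e+02 -2.5586870e+02] t -55.60473539007245 76.32387083647559 z [189.80248299 194.81572577 198.79205694] ends [ 529.0364926 -268.0506383] [ 657.76011715 -239.14758935]
scene tab 201 z [131.3 179.5 209.1]
 med [487.4  61.4 179.5] mean [487.   60.7 175.3] dir [-0.23824784 -0.97120439] [206.60438641  30.59218543] min/max [[478.0, 36.0, 131.0], [494.0, 80.0, 209.0]]
scene green 1144 z [  4.1  11.8 194.7]
 base ((612.1309814453125, -247.34579467773438), (130.6808624267578, 104.21334838867188), 14.448939323425293)
 posttop 46 [ 651.5 -235.4  193.6] ((650.6783447265625, -236.3216552734375), (21.89958953857422, 28.45437240600586), 29.000648498535156)
 peg 117 line [ 9.7424990e-01  2.2547099e-01  5.8528754e+02 -2.5143456e+02] t -55.89553327030805 76.84118335395016 z [181.39405108 190.73242987 194.85151997] ends [ 530.83131896 -264.03737627] [ 660.15005177 -234.10909737]
```

View pics/crop.png

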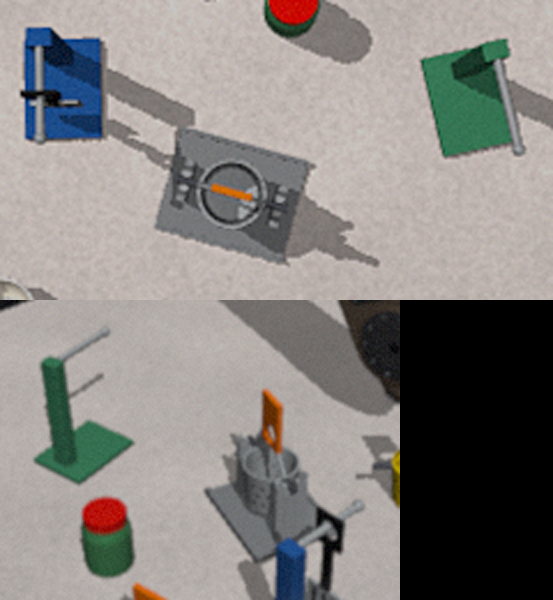

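drive_tool(
  deltas="0.13 0.32 0.05 0.03;0.13 0.32 0.05 0.03;0.13 0.32 0.05 0.03;0.13 0.32 0.05 0.03;0.13 0.32 0.05 0.03;0.13 0.32 0.05 0.03;0.13 0.32 0.05 0.03;0.13 0.32 0.05 0.03;0.13 0.32 0.05 0.03;0.13 0.32 0.05 0.03",
  gripper=0,
)

```text
t: 0.93
eef_pos: [354.9, -261.5, 281.8]
tcp_rot: [-3.141, -0.0, 1.315]
ft_force: [0.4, -0.3, -0.2]
opening: 0.998
grip_force: 0.0
```

drive_tool(
  deltas="0.13 0.32 0.05 0.004;0.13 0.32 0.05 0;0.13 0.32 0.05 0;0.13 0.32 0.05 0;0.13 0.32 0.05 0;0.13 0.32 0.05 0;0.13 0.32 0.05 0;0.13 0.32 0.05 0;0.1 0.2 0.05 0;0 0 0 0",
)

```text
t: 1.77
eef_pos: [470.0, 15.8, 327.2]
tcp_rot: [3.141, -0.001, 1.326]
ft_force: [-0.7, 0.3, 0.7]
opening: 0.999
grip_force: 0.0
```

```bash
cat > w.py <<'E'
import sys
from h import *
im,d,K,W=cam("wrist"); np.savez("wrist.npz",im=im,d=d,K=K,W=W); cv2.imwrite(f"pics/{sys.argv[1]}.png",im[:,:,::-1])
print(env.state()['eef_pos'],W[:3,3],W[:3,2])
P=cloud(d,K,W); h=cv2.cvtColor(im,cv2.COLOR_RGB2HSV).astype(int)
m=(h[...,0]>5)&(h[...,0]<22)&(h[...,1]>150)&(d>0); Q=P[m]; px=np.argwhere(m)
print(len(Q),px.min(0),px.max(0),np.percentile(Q,[1,50,99],axis=0).round(1).tolist())
T=Q[Q[:,2]>np.percentile(Q[:,2],98)-8]; print('top',len(T),T.mean(0),cv2.minAreaRect(T[:,:2].astype(np.float32)))
E
python3 w.py w1
```

```text
[469.12785684  14.31297374 326.58937491] [486.72741802  81.83372387 479.0896697 ] [-0.058379   -0.23630704 -0.96992313]
1681 [68 24] [186 453] [[263.1, 35.3, 42.7], [310.3, 164.4, 178.1], [490.8, 190.6, 208.9]]
top 448 [483.86845733  57.3027772  207.70222551] ((483.8035583496094, 56.1541748046875), (45.732032775878906, 7.043782711029053), 75.9476318359375)
```

View pics/w1.png

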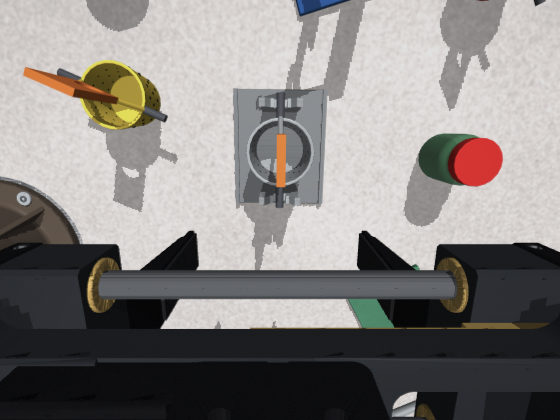

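The wrist view shows the tab edge-on at (281,160), lined up with the jaws, jar off to the right at (475,160). Top of tab 208 mm up, centre (483.8, 56.8), agreeing with the other views.

drive_tool(
  deltas="0.07 0.22 0 0;0.078 0.22 0 0;0 0 0 0;0 0 -0.2 0;0 0 -0.2 0;0 0 -0.2 0;0 0 -0.2 0;0 0 -0.2 0;0 0 -0.15 0;0 0 0 0",
)

```text
t: 2.65
eef_pos: [482.0, 55.6, 209.1]
tcp_rot: [-3.137, 0.001, 1.322]
ft_force: [0.4, 0.7, -0.1]
opening: 0.996
grip_force: 0.0
```

drive_tool(
  deltas="0 0 -0.1 0;0 0 -0.1 0;0 0 -0.05 0;0 0 0 0;0 0 0 0",
)

```text
t: 3.07
eef_pos: [483.6, 56.4, 187.2]
tcp_rot: [3.141, -0.0, 1.322]
ft_force: [-0.0, -0.9, 0.3]
opening: 1.0
grip_force: 0.0
```

drive_tool(
  deltas="0 0 0 0;0 0 0 0;0 0 0 0;0 0 0 0;0 0 0 0;0 0 0 0;0 0 0 0;0 0 0 0;0 0 0 0;0 0 0 0",
  gripper=1,
)

```text
t: 3.9
eef_pos: [483.6, 56.8, 186.6]
tcp_rot: [3.142, 0.0, 1.323]
ft_force: [-0.5, 0.3, 0.3]
opening: 0.357
grip_force: 0.0
```

drive_tool(
  deltas="0 0 0 0;0 0 0 0;0 0 0 0;0 0 0 0;0 0 0 0;0 0 0 0;0 0 0 0;0 0 0 0;0 0 0 0;0 0 0 0",
)

```text
t: 4.73
eef_pos: [483.6, 56.8, 186.6]
tcp_rot: [3.142, 0.0, 1.323]
ft_force: [0.8, -0.3, -0.5]
opening: 0.08
grip_force: 30.0
```

drive_tool(
  deltas="0 0 0.03 0;0 0 0.05 0;0 0 0.05 0;0 0 0.05 0;0 0 0.05 0;0 0 0.05 0;0 0 0.05 0;0 0 0.05 0;0 0 0.05 0;0 0 0.05 0",
)

```text
t: 5.57
eef_pos: [483.5, 56.8, 235.2]
tcp_rot: [3.141, -0.0, 1.323]
ft_force: [0.4, 1.0, -3.4]
opening: 0.083
grip_force: 30.0
```

drive_tool(
  deltas="0 0 0.1 0;0 0 0.1 0;0 0 0.1 0;0 0 0.1 0;0 0 0.1 0;0 0 0.1 0;0 0 0.1 0;0 0 0 0;0 0 0 0;0 0 0 0",
)

```text
t: 6.4
eef_pos: [483.3, 56.8, 304.2]
tcp_rot: [-3.141, 0.0, 1.323]
ft_force: [0.1, -0.3, -3.9]
opening: 0.085
grip_force: 30.0
```

Run:
```python
from h import *
im,d,K,W=cam("scene"); cv2.imwrite("pics/s2.png",cv2.resize(im[60:300,140:440,::-1],(750,600)))
print(env.state()['eef_pos'],env.state()['ft_force'])
```

```text
[483.32840879  56.78306769 304.11203039] [-0.07379083  0.2813101  -3.41856546]
```

View pics/s2.png

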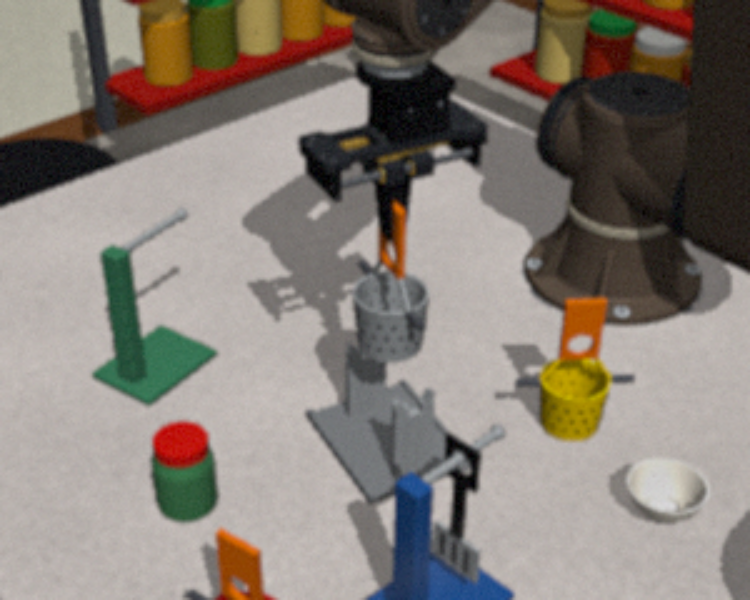

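Basket hangs level from the gripper, clear of the cradle (cup at (390,315) in the crop). Moving to in front of the peg.

drive_tool(
  deltas="0 -0.04 0 0.01;0 -0.08 0 0.01;0 -0.12 0 0.01;0 -0.16 0 0.01;0 -0.18 0 0.01;0 -0.18 0 0.01;0 -0.18 0 0.01;0 -0.18 0 0.01;0 -0.18 0 0.01;0 -0.18 0 0.01",
)

```text
t: 7.28
eef_pos: [483.3, -92.1, 304.0]
tcp_rot: [-3.141, -0.0, 1.639]
ft_force: [0.1, 0.0, -3.5]
opening: 0.088
grip_force: 30.0
```

drive_tool(
  deltas="0 -0.18 0 0.01;0 -0.18 0 0.01;0 -0.18 0 0.01;0 -0.18 0 0.01;0 -0.18 0 0.01;0 -0.18 0 0;0 -0.18 0 0;0 -0.18 0 0;0 -0.15 0 0;0 -0.12 0 0",
)

```text
t: 8.12
eef_pos: [483.4, -263.4, 304.1]
tcp_rot: [-3.141, -0.001, 1.794]
ft_force: [0.4, 0.1, -3.9]
opening: 0.081
grip_force: 30.0
```

drive_tool(
  deltas="0 -0.08 0 0;0 -0.04 0 0;0 0 -0.05 0;0 0 -0.1 0;0 0 -0.1 0;0 0 -0.1 0;0 0 -0.05 0;0 0 0 0;0 0 0 0;0 0 0 0",
)

```text
t: 8.95
eef_pos: [483.7, -274.2, 265.0]
tcp_rot: [3.141, 0.0, 1.794]
ft_force: [1.0, -0.0, -3.6]
opening: 0.085
grip_force: 30.0
```

```bash
cat > c.py <<'E'
import sys
from h import *
from scipy.spatial.transform import Rotation as R
s=env.state(); print(s['t'],s['eef_pos'],s['tcp_rot'],s['ft_force'])
O=np.array([586,-253.3,190.]); ex=np.array([.975,.222,0]); ey=np.array([-.222,.975,0])
out=[]
for n in("scene","top"):
    im,d,K,W=cam(n); np.savez(n+"2.npz",im=im,d=d,K=K,W=W); P=cloud(d,K,W); h=cv2.cvtColor(im,cv2.COLOR_RGB2HSV).astype(int)
    near=np.linalg.norm(P[...,:2]-s['eef_pos'][:2],axis=-1)<40
    m=near&(h[...,0]>5)&(h[...,0]<22)&(h[...,1]>150)&(P[...,2]>s['eef_pos'][2]-75)&(d>0)
    Q=P[m]-O; L=np.c_[Q@ex,Q@ey,Q[:,2]]
    if len(L): print(n,len(L),'tab in peg frame',np.percentile(L,[2,50,98],axis=0).round(1).tolist())
    g=(d>0)&(h[...,1]<70); Q=P-O; L=np.stack([Q@ex,Q@ey,Q[...,2]],-1)
    g&=(abs(L[...,1])<15)&(abs(L[...,2])<15)&(L[...,0]>-62)&(L[...,0]<50)
    for a,b in((-58,-45),(-40,0),(0,45)):
        X=L[g&(L[...,0]>a)&(L[...,0]<b)]; print(n,'peg',a,len(X),np.percentile(X,[5,50,95],axis=0)[:,1:].round(1).tolist() if len(X) else '')
p=np.load("scene2.npz"); v=int(sys.argv[2]);u=int(sys.argv[3]); cv2.imwrite(f"pics/{sys.argv[1]}.png",cv2.resize(p['im'][v:v+150,u:u+150,::-1],(600,600),interpolation=2))
E
python3 c.py c1 90 150
```

```text
8.95 [ 483.7410999  -274.22044572  264.95810051] [3.14116786e+00 4.20804132e-04 1.79424013e+00] [ 1.01162997 -0.03845829 -3.58616052]
scene 240 tab in peg frame [[-112.6, -20.1, 18.6], [-99.4, 13.0, 70.9], [-69.3, 27.9, 241.4]]
scene peg -58 16 [[-4.7, -8.2], [1.5, 1.9], [5.6, 4.9]]
scene peg -40 34 [[-2.6, -4.4], [0.9, 0.2], [4.8, 4.6]]
scene peg 0 44 [[-3.0, -4.5], [1.7, 0.7], [5.7, 4.7]]
top 20 tab in peg frame [[-106.3, -18.1, 19.5], [-102.5, 23.2, 46.4], [-76.6, 26.4, 281.0]]
top peg -58 17 [[-4.1, 1.7], [-0.2, 6.2], [2.7, 8.5]]
top peg -40 43 [[-5.9, -0.5], [-1.0, 4.0], [2.1, 7.7]]
top peg 0 67 [[-5.9, -0.1], [-1.5, 4.5], [2.4, 9.4]]
```

View pics/c1.png

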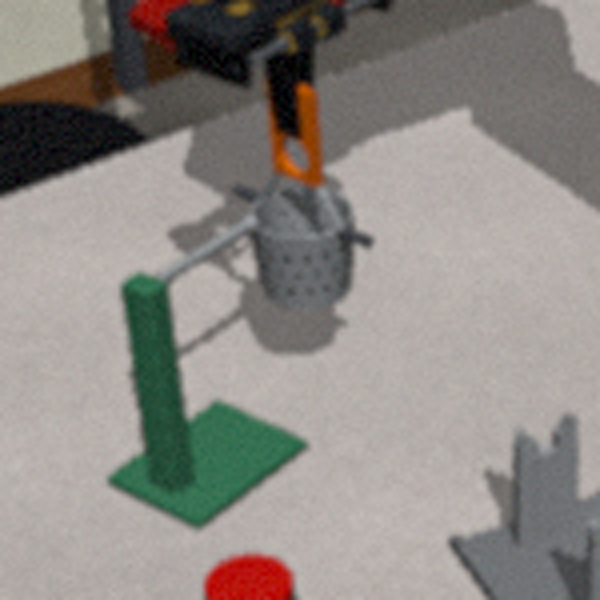

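Basket level, eye seen at (297,155) in crop, peg end just behind it at (255,222). Lowering to peg height, then measuring again.

drive_tool(
  deltas="0 -0.02 -0.03 0;0 0 -0.08 0;0 0 -0.1 0;0 0 -0.08 0;0 0 -0.05 0;0 0 -0.03 0;0 0 0 0;0 0 0 0;0 0 0 0",
)

```text
t: 9.8
eef_pos: [483.7, -276.3, 228.0]
tcp_rot: [3.141, 0.0, 1.794]
ft_force: [0.8, 0.3, -3.4]
opening: 0.082
grip_force: 30.0
```

```bash
sed -i "s/>s\['eef_pos'\]\[2\]-75)/>s['eef_pos'][2]-75)\&(P[...,2]<s['eef_pos'][2]+30)/" c.py; python3 c.py c2 90 150
python3 - <<'E'
from h import *
im,d,K,W=cam("wrist"); np.savez("wrist2.npz",im=im,d=d,K=K,W=W); cv2.imwrite("pics/w2.png",im[:,:,::-1])
E
```

```text
9.8 [ 483.71609355 -276.30662131  227.97094395] [3.14112004e+00 4.69805369e-04 1.79412137e+00] [ 0.7887663   0.27250244 -3.40578826]
scene 182 tab in peg frame [[-111.5, -20.4, -18.1], [-101.4, 12.0, 21.9], [-90.5, 25.5, 63.7]]
scene peg -58 15 [[-5.7, -6.1], [1.6, 0.4], [5.4, 5.7]]
scene peg -40 33 [[-2.7, -4.4], [0.9, 0.4], [3.4, 4.8]]
scene peg 0 44 [[-3.8, -4.7], [1.5, 1.0], [5.0, 4.1]]
top 14 tab in peg frame [[-106.5, 16.0, -19.7], [-103.8, 21.5, 8.6], [-101.9, 22.5, 32.9]]
top peg -58 5 [[-6.7, 2.3], [-5.7, 5.7], [2.9, 10.4]]
top peg -40 21 [[-7.1, -0.8], [-1.9, 2.9], [1.3, 8.1]]
top peg 0 68 [[-6.2, -0.1], [-1.6, 4.4], [2.6, 8.2]]
```

View pics/c2.png

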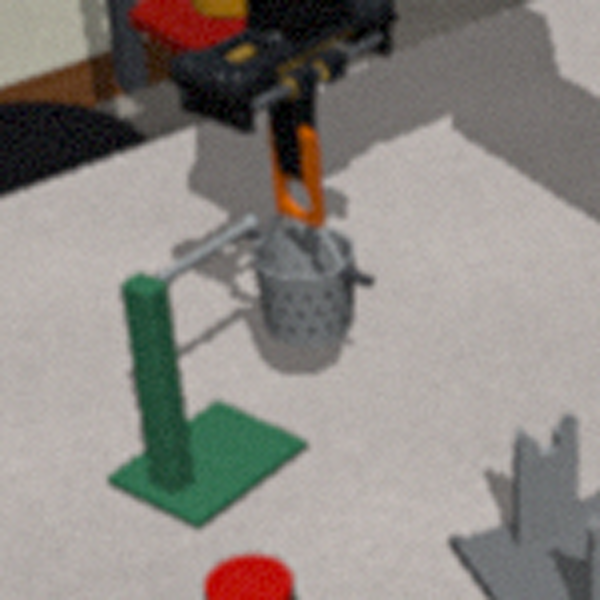

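View pics/w2.png

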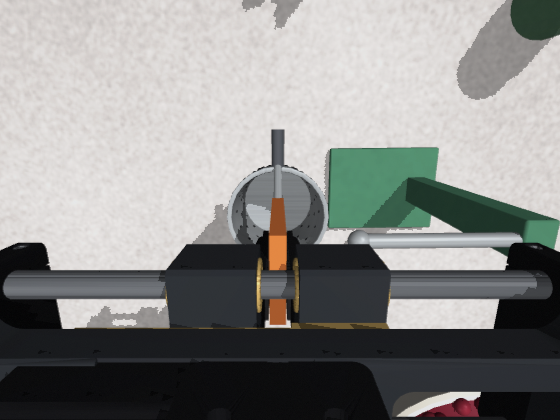

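Run:
```python
from h import *
T=np.array(env.state()['eef_pos']); ex=np.array([.975,.222,0]); ey=np.array([-.222,.975,0])
z=np.load("wrist2.npz"); P=cloud(z['d'],z['K'],z['W'])-T; L=np.stack([P@ex,P@ey,P[...,2]],-1)
S=np.zeros(L.shape[:2],bool); S[226:252,348:515]=1
hs=cv2.cvtColor(z['im'],cv2.COLOR_RGB2HSV); S&=(L[...,2]>-70)&(L[...,2]<-10)&(hs[...,1]<60)
G=L[S]; print('wrist x range',np.percentile(G[:,0],[0,100]))
for a in range(40,170,20):
    X=G[(G[:,0]>a)&(G[:,0]<a+20)]
    if len(X): print(a,len(X),'y',np.percentile(X[:,1],[3,50,97]).round(1),'z',np.percentile(X[:,2],[3,50,97]).round(1))
# eye by scene ray onto tab plane
z=np.load("scene2.npz"); K,W=z['K'],z['W']; hs=cv2.cvtColor(z['im'],cv2.COLOR_RGB2HSV).astype(int)
o=((hs[...,0]>3)&(hs[...,0]<24)&(hs[...,1]>120)).astype(np.uint8); o[:, :210]=0;o[:,236:]=0;o[:115]=0;o[150:]=0
cs,h=cv2.findContours(o,cv2.RETR_CCOMP,cv2.CHAIN_APPROX_NONE)
for c,hh in zip(cs,h[0]):
    if hh[3]>=0:
        m=np.zeros_like(o); cv2.drawContours(m,[c],-1,1,-1); v,u=np.nonzero(m&(1-o))
        r=W[:3,:3]@np.linalg.solve(K,[u.mean(),v.mean(),1]); n0=T+4*ex
        t=((n0-W[:3,3])@ex)/(r@ex); Q=W[:3,3]+t*r-T; print('eye px',u.mean(),v.mean(),len(u),'rel TCP y,z',Q@ey,Q[2])
```

```text
wrist x range [ 46.71558222 159.30308759]
40 263 y [-2.5  1.   4.3] z [-39.7 -34.6 -31.9]
60 467 y [-6.9 -1.   2.4] z [-39.5 -35.2 -33.5]
80 461 y [-5.9 -0.7  2.5] z [-39.5 -35.2 -33.3]
100 465 y [-6.  -0.6  2.6] z [-39.2 -35.1 -33.5]
120 466 y [-6.2 -0.7  2.9] z [-38.9 -35.2 -33.5]
140 346 y [-10.2  -0.2   3.1] z [-46.4 -35.5 -33.6]
```

Wrist view: ball at (358,240), peg level and parallel to the tool axis; the peg axis is 38.5 mm below TCP (eye 38 below) and about 2 mm to local -y. Shift 2 mm and slide in.

drive_tool(
  deltas="0.005 -0.02 0 0;0.03 0.007 0 0;0.05 0.011 0 0;0.05 0.012 0 0;0.05 0.011 0 0;0.05 0.012 0 0;0.05 0.011 0 0;0.05 0.011 0 0;0.05 0.012 0 0;0.05 0.011 0 0",
)

```text
t: 10.78
eef_pos: [527.6, -268.2, 227.6]
tcp_rot: [3.142, -0.0, 1.794]
ft_force: [-0.4, -0.2, -3.1]
opening: 0.079
grip_force: 30.0
```

drive_tool(
  deltas="0.05 0.011 0 0;0.05 0.012 0 0;0.05 0.011 0 0;0.05 0.012 0 0;0.05 0.011 0 0;0.05 0.011 0 0;0.05 0.012 0 0;0.05 0.011 0 0;0.05 0.012 0 0;0.05 0.011 0 0",
)

```text
t: 11.62
eef_pos: [577.6, -256.9, 227.7]
tcp_rot: [3.141, -0.0, 1.794]
ft_force: [0.1, 0.6, -3.9]
opening: 0.082
grip_force: 30.0
```

drive_tool(
  deltas="0.05 0.012 0 0;0.03 0.007 0 0;0 0 0 0;0 0 0 0;0 0 0 0",
)

```text
t: 12.03
eef_pos: [584.9, -255.1, 227.6]
tcp_rot: [-3.141, -0.0, 1.794]
ft_force: [0.2, 0.6, -4.0]
opening: 0.083
grip_force: 30.0
```

```bash
python3 c.py c3 90 130
```

```text
12.0333 [ 584.87281623 -255.12025197  227.62968887] [-3.14146309e+00 -6.57486815e-05  1.79407416e+00] [ 0.23668009  0.58623258 -3.989097  ]
scene 166 tab in peg frame [[-6.8, -23.3, -18.7], [2.0, 11.8, 23.9], [10.2, 23.7, 63.8]]
scene peg -58 15 [[-4.1, -6.9], [2.6, 2.0], [5.2, 7.0]]
scene peg -40 14 [[0.2, -2.5], [2.3, 0.5], [4.1, 5.7]]
scene peg 0 40 [[-4.1, -3.5], [2.8, 1.7], [5.8, 5.0]]
top peg -58 0 
top peg -40 0 
top peg 0 5 [[1.6, 2.2], [2.3, 3.9], [2.8, 7.7]]
```

View pics/c3.png

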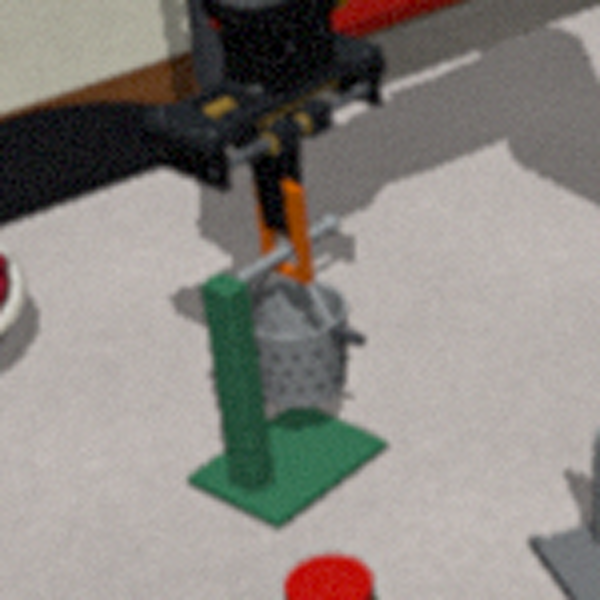

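The peg passes through the eye (peg seen both sides of the tab, ball at (335,225)). Lower until the peg takes the weight.

drive_tool(
  deltas="0 0 -0.02 0;0 0 -0.02 0;0 0 -0.02 0;0 0 -0.01 0;0 0 -0.005 0;0 0 0 0;0 0 0 0",
)

```text
t: 12.72
eef_pos: [585.1, -255.1, 220.2]
tcp_rot: [3.141, 0.0, 1.794]
ft_force: [0.4, -0.4, -2.9]
opening: 0.085
grip_force: 30.0
```

drive_tool(
  deltas="0 0 -0.01 0;0 0 0 0;0 0 0 0",
)

```text
t: 12.97
eef_pos: [585.0, -255.1, 219.2]
tcp_rot: [3.142, 0.0, 1.794]
ft_force: [-0.6, 0.7, -3.7]
opening: 0.081
grip_force: 30.0
```

drive_tool(
  deltas="0 0 -0.01 0;0 0 0 0;0 0 0 0",
)

```text
t: 13.22
eef_pos: [585.1, -255.1, 218.2]
tcp_rot: [3.141, 0.0, 1.794]
ft_force: [-1.0, 0.1, -1.8]
opening: 0.081
grip_force: 30.0
```

drive_tool(
  deltas="0 0 -0.005 0;0 0 0 0;0 0 0 0",
)

```text
t: 13.47
eef_pos: [585.2, -255.1, 218.1]
tcp_rot: [3.141, 0.0, 1.794]
ft_force: [0.1, 0.4, 0.9]
opening: 0.082
grip_force: 30.0
```

Weight is on the peg. Open part way and withdraw upward.

drive_tool(
  deltas="0 0 0 0;0 0 0 0;0 0 0 0;0 0 0 0;0 0 0 0;0 0 0 0;0 0 0 0;0 0 0 0;0 0 0 0;0 0 0 0",
  gripper=0.6,
)

```text
t: 14.3
eef_pos: [585.1, -255.1, 217.7]
tcp_rot: [3.141, 0.0, 1.794]
ft_force: [0.3, 0.1, 1.1]
opening: 0.4
grip_force: 0.0
```

drive_tool(
  deltas="0 0 0.05 0;0 0 0.1 0;0 0 0.1 0;0 0 0.1 0;0 0 0.2 0;0 0 0.2 0;0 0 0.2 0;0 0 0.2 0;0 0 0 0;0 0 0 0",
)

```text
t: 15.13
eef_pos: [585.2, -255.2, 334.4]
tcp_rot: [3.139, 0.002, 1.794]
ft_force: [0.4, -0.4, -1.5]
opening: 0.401
grip_force: 0.0
```

drive_tool(
  deltas="0 0 0 0;0 0 0 0;0 0 0 0;0 0 0 0;0 0 0 0;0 0 0 0;0 0 0 0;0 0 0 0;0 0 0 0;0 0 0 0",
)

```text
t: 15.97
eef_pos: [585.1, -255.1, 332.7]
tcp_rot: [3.141, 0.0, 1.794]
ft_force: [0.6, 0.4, -0.3]
opening: 0.397
grip_force: 0.0
```

```bash
sed -i "s/^s=env.state(); print/s=env.state(); s['eef_pos']=np.array(s['eef_pos'])-[0,0,115]; print/" c.py; python3 c.py c4 90 130
```

```text
15.9667 [ 585.05681108 -255.10180036  217.66394767] [3.14147723e+00 4.11291360e-05 1.79406761e+00] [ 0.6236948   0.43587293 -0.34378901]
scene 225 tab in peg frame [[-4.0, -24.2, -27.2], [2.1, 2.2, 22.4], [6.6, 22.2, 49.2]]
scene peg -58 15 [[-5.6, -6.6], [2.0, 1.2], [6.7, 4.5]]
scene peg -40 12 [[-1.7, -2.4], [2.1, 2.3], [6.4, 3.8]]
scene peg 0 37 [[-2.9, -3.9], [1.7, 0.6], [5.6, 4.7]]
top 34 tab in peg frame [[-5.6, 9.4, -23.8], [-1.9, 19.3, 37.5], [1.5, 20.5, 54.7]]
top peg -58 0 
top peg -40 3 [[3.0, -1.8], [6.3, 2.1], [14.0, 6.2]]
top peg 0 61 [[-6.0, 0.8], [-1.5, 4.9], [2.6, 8.9]]
```

View pics/c4.png

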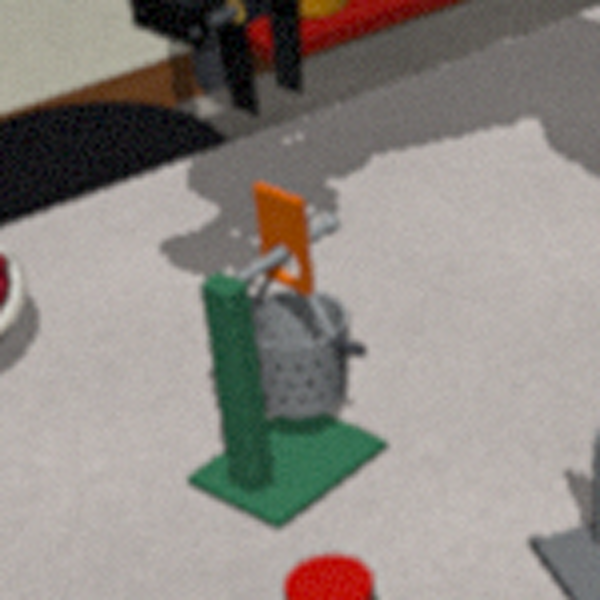

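The basket hangs upright on the green peg at about mid-length, with the gripper clear above. Let it settle, then hand in.

drive_tool(
  deltas="0 0 0 0;0 0 0 0;0 0 0 0;0 0 0 0;0 0 0 0;0 0 0 0;0 0 0 0;0 0 0 0;0 0 0 0;0 0 0 0",
)

```text
t: 16.9
eef_pos: [585.0, -255.1, 332.7]
tcp_rot: [3.142, 0.0, 1.794]
ft_force: [0.6, 0.6, -0.9]
opening: 0.4
grip_force: 0.0
```

drive_tool(
  deltas="0 0 0 0;0 0 0 0;0 0 0 0;0 0 0 0;0 0 0 0;0 0 0 0;0 0 0 0;0 0 0 0;0 0 0 0;0 0 0 0",
)

```text
t: 17.73
eef_pos: [585.0, -255.1, 332.6]
tcp_rot: [3.142, -0.0, 1.794]
ft_force: [0.1, -0.0, -0.8]
opening: 0.399
grip_force: 0.0
```

```bash
python3 -c "
from cell import env
print(env.job_done())"
```

```text
the job is handed in; nothing more can be done
None
```

The basket was lifted level out of its cradle and now hangs upright by its eye near the middle of the green peg, let go with the gripper clear above; I handed the job in at about 18 s, and no verdict came back.

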